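# Bring up the microscope from its control console

## Robot

A 6-joint arm with a two-finger parallel gripper is mounted at the origin on the work surface. World frame = base frame: x ahead of the robot, y to its left, z up, the work surface at z = 0. Lengths are in m, angles in degrees, forces in N, time in s.
With the tool pointing down it reaches from about 0.35 to 0.775 m from the base axis. Payload 7.3 kg.
Tool frame: the origin (TCP) lies midway between the tips of the shut fingers; the grasp point (between the pads) lies 19 mm behind it; z points along the fingers, y is the line along which they close (so a half turn about z gives the same grasp; the last joint's range is limited). The gripper opens to 92 mm and grips with 3 to 60 N. Pads are 19 mm wide; open, the fingers measure 130 mm over their backs; the gripper's body (75 mm by 190 mm) begins 47 mm behind the grasp point.
Start: joints at [-77.865, 19.595, 87.324, -0, 73.075, -8.365], TCP at [0.184, -0.492, 0.227] pointing down, gripper open.
Joint ranges: [-145.02, 145.02], [-44.19, 115.74], [2.07, 154.8], [-57.11, 237.11], [16.16, 152.29], [-177.93, 177.93]. Speed limits (degrees/s): [147.25, 147.25, 180, 180, 180, 180].

## Interface

Orientations are given as a 3x3 rotation matrix whose columns are the frame's x, y, z axes.
In Python, from station import status, get_image, workorder gives the robot as it stands.
- The arm moves only by the tool move_arm, never from a script. Its argument "rows" is a list of rows, each an object with "travel": the shift along the tool's x, y, z in cm, a list of three; "delta_rot": the turn, a rotation vector about the tool's x, y, z in degrees, a list of three; "claw": the opening in per cent of the stroke, from 0 (shut) to 100 (fully open). A call has 1 to 20 rows; each row is the pose to reach, as a shift and turn from the pose commanded when the call began, along the tool's axes at that moment; what a row does not reach only later rows make up. A row lasts 1/10 s, in which the tool goes at most 50 mm and 8.59 degrees, less where a joint would pass 70% of its speed; a pose out of reach is approached as far as the arm can. A call with a gripper value outside its range is refused whole. The fingers move at their own pace and stop on an object; "force" is the grip in N (left out, the last holds). Time passes only in rows, so rows that repeat a pose let the fingers close. It gives the time, the measured TCP pose, the force, the opening and the grip force at its end, in the units of the state.
- status.sense(): the state, without advancing time (a new reading comes with each control period).
- get_image(name): name is "side" or "top"; returns a dict with "pixels" (384x512x3 uint8, blue, green, red), "fx", "fy", "cx", "cy" (pixels), "R" (3x3) and "t" (3): a world point X has camera coordinates R X + t. Camera axes: x right, y down, z forward; pixel columns grow to the right and rows downward; lengths in m; the calibration is good to about 2 mm. A picture is of the moment at which its call begins. There is no depth.
- workorder.hand_in(): hands the job in; it is judged then, once.
The state is a dict: "time": time; "joint_pos": joint angles; "qd": joint speeds; "tau": joint torques, N m; "position": TCP position; "ee_rot": TCP orientation; "force": force on the tool from outside, world axes, zero at the start; "ft_torque": the same for the moment, N m; "width": opening from 0.0 (shut) to 1.0 (fully open); "finger_force": force on a finger pad.
Only numpy, scipy, OpenCV 4.12 (cv2) and the standard library are available. Lean on these libraries where they do the work, as an engineer would, in place of code of your own. Each camera call takes 0.05 s, during which the arm holds its last target. There are 200 camera calls.

## Task

Start the microscope from its control console: press the dotted end of the yellow rocker (lamp) all the way down so that it stays switched on, then do the same with the blue rocker (stage), then with the green rocker (camera). Leave the red rocker (warm plate) switched on as it is, and do not shift or lift the bottle, the slide box or the beaker standing around the console.

Things in the scene. Friction and masses are not known exactly. Their poses are not given: they have to be found in the camera images.
- console: cream console fixed to the bench, 150 (x) x 330 (y) x 60 mm high; origin at the centre of its underside, on the bench; x points away from the robot side, z up. On top, one row of four coloured paddle rockers in black bezels 74 x 46 mm (top 70 mm above the bench), at y = +-35 and +-105 mm, colours in any order; pivot axes along y at x = 0, 74 mm above the bench
- yellow_on (a point): press point on the yellow rocker: on the top surface of its dotted (ON) half, 24 mm along that half from the fold, mid-width; it moves with the rocker. Rocker off: this point is 90 mm above the bench and 19 mm from the pivot axis measured horizontally along the console's +x; fully on: 80 mm above the bench and 24 mm from the axis
- blue_on (a point): press point on the blue rocker: on the top surface of its dotted (ON) half, 24 mm along that half from the fold, mid-width; it moves with the rocker. Rocker off: this point is 90 mm above the bench and 19 mm from the pivot axis measured horizontally along the console's +x; fully on: 80 mm above the bench and 24 mm from the axis
- green_on (a point): press point on the green rocker: on the top surface of its dotted (ON) half, 24 mm along that half from the fold, mid-width; it moves with the rocker. Rocker off: this point is 90 mm above the bench and 19 mm from the pivot axis measured horizontally along the console's +x; fully on: 80 mm above the bench and 24 mm from the axis
- red_on (a point): the same point on the dotted half of the red rocker, which is already on (80 mm above the bench); its other half, towards the console's -x, is the raised one: do not press it
- yellow (a joint): the yellow rocker's angle: 0 = off (its white-dotted far end raised), 0.44 rad = fully on (dotted end pressed down to its stop). Starts off; stays where it is left (friction, no spring). 2.5 N straight down at its end moves it, 4 N at the middle of the half
- blue (a joint): the blue rocker's angle: 0 = off (its white-dotted far end raised), 0.44 rad = fully on (dotted end pressed down to its stop). Starts off; same action as yellow. Each rocker is a shallow V seen from the side, 36 mm wide, of two flat halves 31 mm long that meet at the fold over the pivot, 80 mm above the bench
- green (a joint): the green rocker's angle: 0 = off (its white-dotted far end raised), 0.44 rad = fully on (dotted end pressed down to its stop). Starts off; same action as yellow. A half pressed down lies level, its top 80 mm above the bench; the other half then slopes up at 0.44 rad, its end 93 mm above the bench
- red (a joint): the red rocker's angle: 0 = off (its white-dotted far end raised), 0.44 rad = fully on (dotted end pressed down to its stop). Starts on and must stay on
- reagent_mid (a point): centre (half-way up) of a loose amber reagent bottle with a blue cap, 48 mm diameter, 95 mm tall; stands on the bench beyond the console; leave alone
- slide_box_mid (a point): centre of a loose white slide box with an orange lid, 62 x 87 x 34 mm high; lies on the bench beyond the console; leave alone
- beaker_mid (a point): centre of a loose open glass beaker, 56 mm diameter at the rim, 70 mm tall; stands on the bench at the left (+y) end of the console; leave alone

How it is judged:
By the outcome, as a careful person would: the job done as asked, in the order asked, and still so for the second after the job is handed in, with the robot touching nothing.
It also fails if it takes over 48 s, if anything falls off the work surface, if the arm or the gripper's body presses on something with over 40 N, if the wrist force passes 120 N, or if a joint passes its speed limit or range.

## Working session

There is one attempt and no reset: what is moved stays moved. The work goes in short steps, Python scripts to look and compute and a tool call to move; the robot and the scene stay as the last step left them, time stands still between calls to the robot, and variables do not carry over. Pictures are saved under pics/ and viewed, at most 10 in all, crops included, and the job is handed in when it is done.

Besides the shell and the picture viewer there is one more tool, called after ">>>" as name(argument=value, ...), one argument or row to a line, values as JSON. move_arm: Moves the arm, as the interface text tells. Its arguments: {"type":"object","properties":{"rows":{"type":"array"},"force":{"type":"number"}},"required":["rows"]}

```bash
mkdir -p pics && python3 - <<'E'
from station import status,get_image
import cv2,pickle
s=status.sense();print(s)
d={}
for n in("top","side"):
    d[n]=get_image(n);cv2.imwrite(f"pics/{n}0.png",d[n]["pixels"]);print(n,{k:v for k,v in d[n].items() if k!="pixels"})
pickle.dump(d,open("d.pkl","wb"))
E
```

```text
{'time': 0.0, 'joint_pos': array([-7.78661772e+01,  1.96373634e+01,  8.73785577e+01, -2.08423839e-04,
        7.30740945e+01, -8.36419136e+00]), 'qd': array([-0.00323875,  0.11658339,  0.11559265, -0.09186296, -0.06811753,
       -0.05214137]), 'tau': array([-2.90578799e-03, -4.31250215e+01, -2.44222373e+01,  7.16560520e-02,
        5.59416006e-02, -1.08159143e-04]), 'position': array([ 0.18378191, -0.49133824,  0.22602848]), 'ee_rot': array([[ 9.36683992e-01,  3.50175653e-01, -3.33634453e-04],
       [ 3.50175739e-01, -9.36682761e-01,  1.53523921e-03],
       [ 2.25093751e-04, -1.55486468e-03, -9.99998766e-01]]), 'force': array([ 0.27309917,  0.01619701, -0.35792891]), 'ft_torque': array([-0.02832739,  0.03151962,  0.01388494]), 'finger_force': 0.0, 'width': 1.0036216662006567}
top {'fx': 364.460781811152, 'fy': 364.460781811152, 'cx': 253.32795953426904, 'cy': 189.96191448984843, 'R': array([[ 0.00813312, -0.99996622, -0.00119168],
       [-0.97975834, -0.00773038, -0.20003459],
       [ 0.20001862,  0.00279446, -0.97978811]]), 't': array([0.07259731, 0.6476018 , 0.86846851])}
side {'fx': 347.1603904227482, 'fy': 347.1603904227482, 'cx': 253.47924127284548, 'cy': 190.04874952678477, 'R': array([[-0.86068113, -0.50864378, -0.02257199],
       [-0.32145236,  0.57724363, -0.75063851],
       [ 0.39483715, -0.63880459, -0.66032744]]), 't': array([0.58747436, 0.22452805, 0.67409299])}
```

View pics/top0.png

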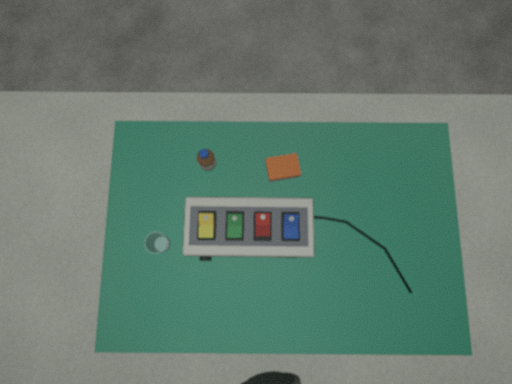

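View pics/side0.png

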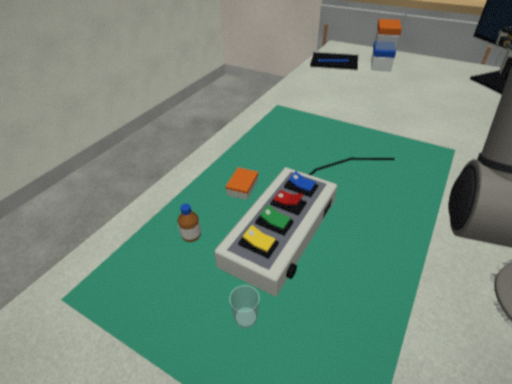

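The top view shows the console near (250,227), with yellow (206,225), green (235,225), red (263,225) and blue (291,226), dots at the far end. The bottle is at (206,160), the box at (283,167) and the beaker at (157,243). I'll enlarge it for the corners.

```bash
python3 - <<'E'
import cv2
a=cv2.imread("pics/top0.png")[185:270,175:325];cv2.imwrite("pics/topc.png",cv2.resize(a,None,fx=5.3333,fy=5.3333,interpolation=cv2.INTER_CUBIC))
E
```

```text
(no output)
```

View pics/topc.png

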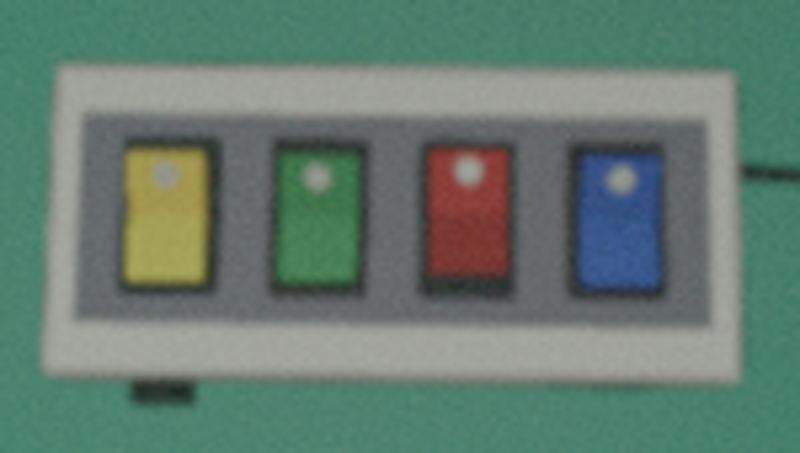

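```bash
cat >h.py <<'E'
import numpy as np,pickle
d=pickle.load(open("d.pkl","rb"))
def ray(n,u,v,z):
    c=d[n];R,t=c["R"],c["t"];C=-R.T@t
    r=R.T@[(u-c["cx"])/c["fx"],(v-c["cy"])/c["fy"],1];return C+r*(z-C[2])/r[2]
def proj(n,X):
    c=d[n];p=c["R"]@X+c["t"];return c["fx"]*p[0]/p[2]+c["cx"],c["fy"]*p[1]/p[2]+c["cy"]
E
python3 - <<'E'
from h import *
np.set_printoptions(precision=4,suppress=True)
f=lambda u,v,z:ray("top",175+(u+.5)/5.3333-.5,185+(v+.5)/5.3333-.5,z)
B=[f(u,v,.07) for u,v in[(170,216),(319,219),(467,220.5),(618,221.5)]]
K=[f(u,v,.06) for u,v in[(58,65),(735,72),(740,382),(43,375)]]
for p in B:print("bez",p)
for p in K:print("cons",p)
print("cmean",np.mean(K,0),"bmean",np.mean(B,0))
v=B[0]-B[3];print(np.linalg.norm(v),"yaw",np.degrees(np.arctan2(-v[0],v[1])))
c=np.mean(B,0);yaw=np.arctan2(-v[0],v[1])
ex=np.array([np.cos(yaw),np.sin(yaw),0]);ey=np.array([-np.sin(yaw),np.cos(yaw),0])
for n,y in zip("YGRB",(.105,.035,-.035,-.105)):
    P=c+ex*.019+ey*y;P[2]=.09;print(n,P,proj("top",P),proj("side",P))
for n,u,v,z in(("bottle",206,160,.05),("box",283,167,.034),("beaker",157,243,.035)):print(n,ray("top",u,v,z))
print("side bez yellow",ray("side",260,240,.08),"blue",ray("side",301,185,.08))
E
```

```text
bez [0.5555 0.1942 0.07  ]
bez [0.5546 0.1243 0.07  ]
bez [0.5545 0.055  0.07  ]
bez [ 0.5546 -0.0158  0.07  ]
cons [0.6289 0.252  0.06  ]
cons [ 0.628  -0.0739  0.06  ]
cons [ 0.4812 -0.0727  0.06  ]
cons [0.4818 0.2523 0.06  ]
cmean [0.555  0.0894 0.06  ] bmean [0.5548 0.0894 0.07  ]
0.21002697966041536 yaw -0.2449116260116751
Y [0.5742 0.1944 0.09  ] (np.float64(205.64486439879482), np.float64(216.6067757387246)) (np.float64(249.7770595661146), np.float64(230.98181661223657))
G [0.5739 0.1244 0.09  ] (np.float64(234.12055838087807), np.float64(216.9539472872976)) (np.float64(266.3357635461656), np.float64(210.21662746629912))
R [0.5736 0.0544 0.09  ] (np.float64(262.61250472528224), np.float64(217.30131698232475)) (np.float64(281.06300043085037), np.float64(191.7481615841906))
B [ 0.5733 -0.0156  0.09  ] (np.float64(291.120717349913), np.float64(217.64888499349138)) (np.float64(294.246699807266), np.float64(175.21534527657005))
bottle [0.7302 0.2039 0.05  ]
box [ 0.717  -0.0013  0.034 ]
beaker [0.512  0.3245 0.035 ]
side bez yellow [0.5481 0.1976 0.08  ] blue [ 0.5478 -0.001   0.08  ]
```

>>> move_arm(
  rows=[
    {"travel":[61.1,-50.4,6],"delta_rot":[0,0,20.5],"claw":0},
    {"travel":[61.1,-50.4,6],"delta_rot":[0,0,20.5],"claw":0},
    {"travel":[61.1,-50.4,6],"delta_rot":[0,0,20.5],"claw":0},
    {"travel":[61.1,-50.4,6],"delta_rot":[0,0,20.5],"claw":0},
    {"travel":[61.1,-50.4,6],"delta_rot":[0,0,20.5],"claw":0},
    {"travel":[61.1,-50.4,6],"delta_rot":[0,0,20.5],"claw":0},
    {"travel":[61.1,-50.4,6],"delta_rot":[0,0,20.5],"claw":0},
    {"travel":[61.1,-50.4,6],"delta_rot":[0,0,20.5],"claw":0},
    {"travel":[61.1,-50.4,6],"delta_rot":[0,0,20.5],"claw":0},
    {"travel":[61.1,-50.4,6],"delta_rot":[0,0,20.5],"claw":0},
    {"travel":[61.1,-50.4,6],"delta_rot":[0,0,20.5],"claw":0},
    {"travel":[61.1,-50.4,6],"delta_rot":[0,0,20.5],"claw":0},
    {"travel":[61.1,-50.4,6],"delta_rot":[0,0,20.5],"claw":0},
    {"travel":[61.1,-50.4,6],"delta_rot":[0,0,20.5],"claw":0},
    {"travel":[61.1,-50.4,6],"delta_rot":[0,0,20.5],"claw":0},
    {"travel":[61.1,-50.4,6],"delta_rot":[0,0,20.5],"claw":0},
    {"travel":[61.1,-50.4,6],"delta_rot":[0,0,20.5],"claw":0},
    {"travel":[61.1,-50.4,6],"delta_rot":[0,0,20.5],"claw":0},
    {"travel":[61.1,-50.4,6],"delta_rot":[0,0,20.5],"claw":0},
    {"travel":[61.1,-50.4,6],"delta_rot":[0,0,20.5],"claw":0},
  ],
)

```text
time: 2.1
position: [0.5794, 0.1931, 0.167]
ee_rot: [[1.0, -0.001, -0.0], [-0.001, -1.0, -0.0], [-0.0, 0.0, -1.0]]
force: [-0.6, -0.7, 0.5]
width: 0.003
finger_force: 0.0
```

>>> move_arm(
  rows=[
    {"travel":[0,-0.1,4],"delta_rot":[0,0,0],"claw":0},
    {"travel":[0,-0.1,6.5],"delta_rot":[0,0,0],"claw":0},
    {"travel":[0,-0.1,7.0],"delta_rot":[0,0,0],"claw":0},
    {"travel":[0,-0.1,7.4],"delta_rot":[0,0,0],"claw":0},
    {"travel":[0,-0.1,7.7],"delta_rot":[0,0,0],"claw":0},
    {"travel":[0,-0.1,8.0],"delta_rot":[0,0,0],"claw":0},
    {"travel":[0,-0.1,8.3],"delta_rot":[0,0,0],"claw":0},
    {"travel":[0,-0.1,8.5],"delta_rot":[0,0,0],"claw":0},
    {"travel":[0,-0.1,8.6],"delta_rot":[0,0,0],"claw":0},
    {"travel":[0,-0.1,8.6],"delta_rot":[0,0,0],"claw":0},
  ],
)

```text
time: 3.1
position: [0.5799, 0.1955, 0.081]
ee_rot: [[1.0, -0.0, 0.001], [-0.0, -1.0, 0.0], [0.001, -0.0, -1.0]]
force: [3.1, 0.2, 2.9]
width: 0.002
finger_force: 1.5
```

```bash
python3 - <<'E'
from station import status,get_image
import cv2
s=status.sense();print(s["position"],s["force"])
a=get_image("side")["pixels"][150:300,200:360];cv2.imwrite("pics/press1.png",cv2.resize(a,None,fx=4,fy=4,interpolation=cv2.INTER_CUBIC))
E
```

```text
[0.57990373 0.19550001 0.0810002 ] [3.1045563  0.15446492 2.88218285]
```

View pics/press1.png

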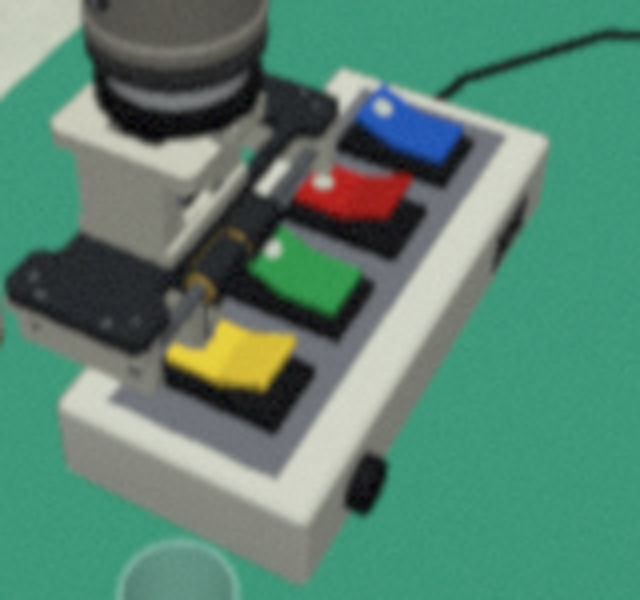

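The crop shows the fingers on the yellow dotted half near (200,340). It looks almost level now and its near half is raised. I'll press on to the stop.

>>> move_arm(
  rows=[
    {"travel":[0,0,0.1],"delta_rot":[0,0,0],"claw":0},
    {"travel":[0,0,0.2],"delta_rot":[0,0,0],"claw":0},
    {"travel":[0,0,0.2],"delta_rot":[0,0,0],"claw":0},
  ],
)

```text
time: 3.45
position: [0.58, 0.1955, 0.0801]
ee_rot: [[1.0, 0.0, 0.001], [0.0, -1.0, 0.0], [0.001, -0.0, -1.0]]
force: [-0.3, -0.2, 12.1]
width: 0.002
finger_force: 6.1
```

>>> move_arm(
  rows=[
    {"travel":[0,0,0.1],"delta_rot":[0,0,0],"claw":0},
    {"travel":[0,0,0.1],"delta_rot":[0,0,0],"claw":0},
    {"travel":[0,0,-3],"delta_rot":[0,0,0],"claw":0},
    {"travel":[0,0,-6],"delta_rot":[0,0,0],"claw":0},
    {"travel":[-0.1,21.1,-6],"delta_rot":[0,0,0],"claw":0},
    {"travel":[-0.1,21.1,-6],"delta_rot":[0,0,0],"claw":0},
    {"travel":[-0.1,21.1,-6],"delta_rot":[0,0,0],"claw":0},
    {"travel":[-0.1,21.1,-6],"delta_rot":[0,0,0],"claw":0},
    {"travel":[-0.1,21.1,-6],"delta_rot":[0,0,0],"claw":0},
    {"travel":[-0.1,21.1,-6],"delta_rot":[0,0,0],"claw":0},
    {"travel":[-0.1,21.1,-6],"delta_rot":[0,0,0],"claw":0},
    {"travel":[-0.1,21.1,-6],"delta_rot":[0,0,0],"claw":0},
  ],
)

```text
time: 4.65
position: [0.5784, -0.0139, 0.1384]
ee_rot: [[1.0, 0.002, -0.001], [0.002, -1.0, 0.001], [-0.001, -0.001, -1.0]]
force: [0.3, 0.2, 0.0]
width: 0.004
finger_force: 0.0
```

```bash
python3 - <<'E'
from station import status,get_image
import cv2
s=status.sense();print(s["position"],s["force"])
a=get_image("side")["pixels"][150:300,200:360];cv2.imwrite("pics/press2.png",cv2.resize(a,None,fx=4,fy=4,interpolation=cv2.INTER_CUBIC))
E
```

```text
[ 0.57835232 -0.01387162  0.13837963] [0.25190176 0.23511967 0.04533857]
```

View pics/press2.png

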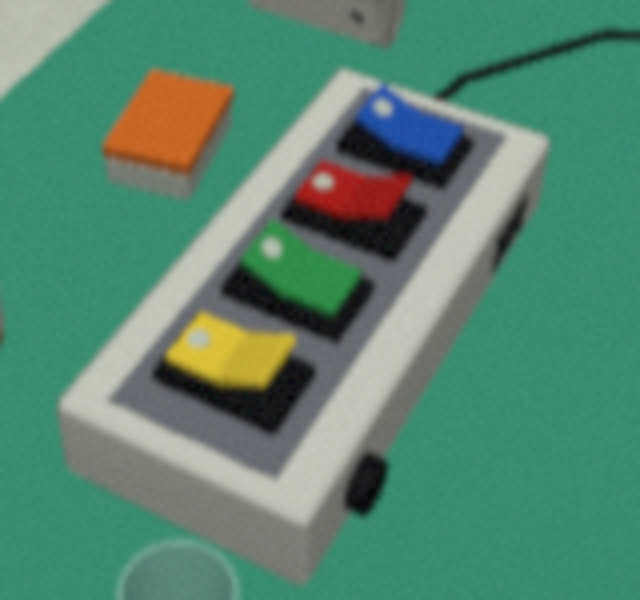

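The crop shows yellow fully on, with its dotted half flat, red still on, and blue and green off. The gripper is at the top edge (330,15), so I'll check the tip position in the full view before descending.

```bash
python3 - <<'E'
from station import status,get_image
from h import *
import cv2
s=status.sense();print(s["position"],s["joint_pos"],proj("side",s["position"]))
a=get_image("side")["pixels"][60:260,200:400];cv2.imwrite("pics/side3.png",cv2.resize(a,None,fx=3,fy=3,interpolation=cv2.INTER_CUBIC))
E
```

```text
[ 0.57844423 -0.01385853  0.13847385] [-8.96837167e+00  2.97774949e+01  8.57784143e+01  1.67876821e-02
  6.44917918e+01  8.08967089e+01] (np.float64(293.08654327746353), np.float64(158.98772108929955))
```

View pics/side3.png

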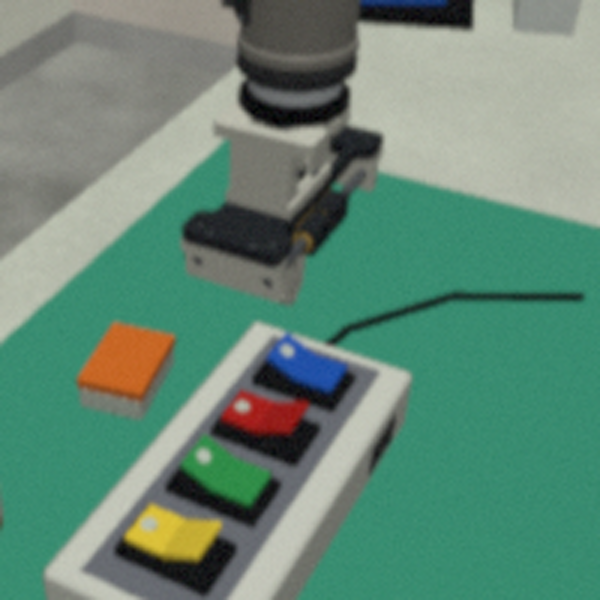

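The tip projects to crop (279,297), just hidden by the jaw corner, so the position is consistent. I'll press blue.

>>> move_arm(
  rows=[
    {"travel":[0.1,0.1,3.6],"delta_rot":[0,0,0],"claw":0},
    {"travel":[0.1,0.1,4.1],"delta_rot":[0,0,0],"claw":0},
    {"travel":[0.1,0.1,4.5],"delta_rot":[0,0,0],"claw":0},
    {"travel":[0.1,0.1,4.8],"delta_rot":[0,0,0],"claw":0},
    {"travel":[0.1,0.1,5.1],"delta_rot":[0,0,0],"claw":0},
    {"travel":[0.1,0.1,5.4],"delta_rot":[0,0,0],"claw":0},
    {"travel":[0.1,0.1,5.7],"delta_rot":[0,0,0],"claw":0},
    {"travel":[0.1,0.1,5.9],"delta_rot":[0,0,0],"claw":0},
    {"travel":[0.1,0.1,6.0],"delta_rot":[0,0,0],"claw":0},
    {"travel":[0.1,0.1,6.0],"delta_rot":[0,0,0],"claw":0},
  ],
)

```text
time: 5.75
position: [0.5805, -0.0171, 0.0801]
ee_rot: [[1.0, -0.0, 0.003], [-0.0, -1.0, -0.001], [0.003, 0.001, -1.0]]
force: [0.8, 1.1, 11.1]
width: 0.004
finger_force: 5.9
```

>>> move_arm(
  rows=[
    {"travel":[0,0,0.2],"delta_rot":[0,0,0],"claw":0},
    {"travel":[0,0,0.2],"delta_rot":[0,0,0],"claw":0},
    {"travel":[0,0,-3],"delta_rot":[0,0,0],"claw":0},
    {"travel":[0,0,-6],"delta_rot":[0,0,0],"claw":0},
    {"travel":[0,-14.1,-6],"delta_rot":[0,0,0],"claw":0},
    {"travel":[0,-14.1,-6],"delta_rot":[0,0,0],"claw":0},
    {"travel":[0,-14.1,-6],"delta_rot":[0,0,0],"claw":0},
    {"travel":[0,-14.1,-6],"delta_rot":[0,0,0],"claw":0},
    {"travel":[0,-14.1,-6],"delta_rot":[0,0,0],"claw":0},
    {"travel":[0,-14.1,-6],"delta_rot":[0,0,0],"claw":0},
  ],
)

```text
time: 6.75
position: [0.5791, 0.1231, 0.138]
ee_rot: [[1.0, -0.001, -0.002], [-0.001, -1.0, -0.001], [-0.002, 0.001, -1.0]]
force: [-0.7, -0.3, 0.3]
width: 0.003
finger_force: 0.0
```

>>> move_arm(
  rows=[
    {"travel":[0,0,3.6],"delta_rot":[0,0,0],"claw":0},
    {"travel":[0,0,4.1],"delta_rot":[0,0,0],"claw":0},
    {"travel":[0,0,4.5],"delta_rot":[0,0,0],"claw":0},
    {"travel":[0,0,4.8],"delta_rot":[0,0,0],"claw":0},
    {"travel":[0,0,5.1],"delta_rot":[0,0,0],"claw":0},
    {"travel":[0,0,5.4],"delta_rot":[0,0,0],"claw":0},
    {"travel":[0,0,5.7],"delta_rot":[0,0,0],"claw":0},
    {"travel":[0,0,5.9],"delta_rot":[0,0,0],"claw":0},
    {"travel":[0,0,6.0],"delta_rot":[0,0,0],"claw":0},
    {"travel":[0,0,6.0],"delta_rot":[0,0,0],"claw":0},
  ],
)

```text
time: 7.75
position: [0.5805, 0.1246, 0.0801]
ee_rot: [[1.0, 0.0, 0.003], [0.0, -1.0, 0.0], [0.003, -0.0, -1.0]]
force: [1.4, -1.0, 11.6]
width: 0.005
finger_force: 5.8
```

Next I'll press slightly further, lift, and retreat clear towards the robot's right.

>>> move_arm(
  rows=[
    {"travel":[0,0,0.2],"delta_rot":[0,0,0],"claw":0},
    {"travel":[0,0,0.2],"delta_rot":[0,0,0],"claw":0},
    {"travel":[0,0,-3],"delta_rot":[0,0,0],"claw":0},
    {"travel":[0,0,-8],"delta_rot":[0,0,0],"claw":0},
    {"travel":[-10,30,-12],"delta_rot":[0,0,0],"claw":0},
    {"travel":[-10,30,-12],"delta_rot":[0,0,0],"claw":0},
    {"travel":[-10,30,-12],"delta_rot":[0,0,0],"claw":0},
    {"travel":[-10,30,-12],"delta_rot":[0,0,0],"claw":0},
    {"travel":[-10,30,-12],"delta_rot":[0,0,0],"claw":0},
    {"travel":[-10,30,-12],"delta_rot":[0,0,0],"claw":0},
    {"travel":[-10,30,-12],"delta_rot":[0,0,0],"claw":0},
    {"travel":[-10,30,-12],"delta_rot":[0,0,0],"claw":0},
    {"travel":[-10,30,-12],"delta_rot":[0,0,0],"claw":0},
    {"travel":[-10,30,-12],"delta_rot":[0,0,0],"claw":0},
  ],
)

```text
time: 9.15
position: [0.4796, -0.1741, 0.1981]
ee_rot: [[1.0, 0.001, -0.001], [0.001, -1.0, 0.001], [-0.001, -0.001, -1.0]]
force: [-0.3, -0.2, 0.1]
width: 0.01
finger_force: 0.0
```

```bash
python3 - <<'E'
from station import status,get_image
import cv2
s=status.sense();print(s["time"],s["position"],s["force"],abs(s["qd"]).max())
a=get_image("side")["pixels"][140:330,170:370];cv2.imwrite("pics/fin.png",cv2.resize(a,None,fx=3,fy=3,interpolation=cv2.INTER_CUBIC))
E
```

```text
9.15 [ 0.4795691  -0.17413996  0.19806649] [-0.27007128 -0.22939345  0.08070888] 0.4820839210743165
```

View pics/fin.png

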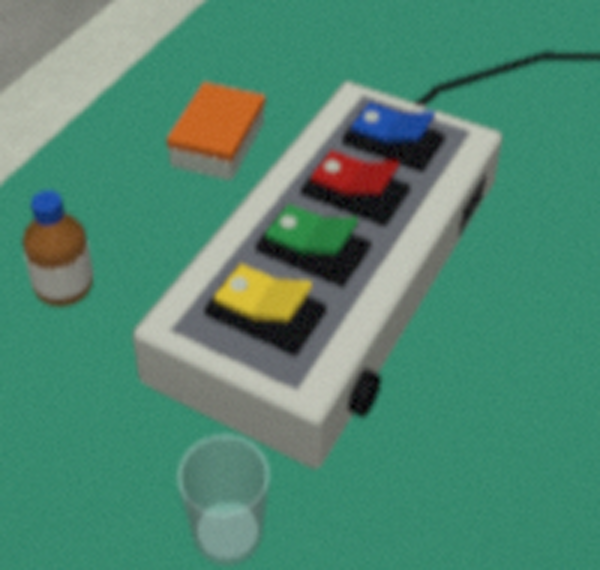

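All four rockers, at crop (370,118), (332,167), (288,222) and (238,285), lie dotted half down. The bottle (60,250), box (215,130) and beaker (225,495) are where they started.

```bash
python3 -c "
from station import workorder
print(workorder.hand_in())"
```

```text
the job is handed in; nothing more can be done
None
```

The yellow, blue and green rockers were pressed fully on in that order; red was left on, the bottle, box and beaker were not touched, and the job was handed in at about 9 s of the 48 s allowed.

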